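# Test a sprung belt-tensioner arm and record its grade

### The job

Test the tensioner arm on the stand: press its white roller down gently until you are pushing with 20 N (give or take 1 N, never above 23 N), hold that push steady for two seconds, then ease the arm back up to rest without letting it snap, and without touching the red hand, which the arm drags along the dial and leaves at its furthest reading. Then slide the orange knob of the grading board from its white parking field to the middle of the field with the colour the red hand is left on (blue, green or yellow; if it stands on a border, either neighbour will do), let go, and leave everything else where it is.

Things in the scene. Friction and masses are not known exactly. Their poses are not given: they have to be found in the camera images.
- dial_hub (a point): middle of the tensioner arm's hinge axis on the fixed grey test stand, 130 mm above the table. Axes are the stand's: x along the hinge axis towards the dial's painted face (away from the robot at yaw 0), y to the roller's side, z up. The stand's base is 170 (x) by 210 (y) by 16 mm, from y = -130 to +80 mm; the roller hangs free beyond it. Pillars up to the hub at x = -47 and +46 mm
- dial_plate (a point): centre of the dial: a white upright plate fixed to the stand, 4 mm (x) by 156 mm (y) by 74 mm (z), at x = +55, z = +92 mm from dial_hub, same axes, painted face to +x. Zones: blue (stiff) from 0.04 to 0.40 rad, green (right) 0.40 to 0.72, yellow (weak) 0.72 to 1.02, repeated on its top edge. A black tick every 0.1 rad, long ones at 0, 0.5 and 1.0
- roller: white plastic roller on the end of the grey tensioner arm, 32 mm diameter, 56 mm long along the stand's x; the origin is its centre, 160 mm from the hinge axis. It spins freely (its orientation means nothing). Press it from above. At rest the arm slopes up 0.50 rad towards it: its centre is then at y = +140, z = +77 mm from dial_hub
- tension_arm (a joint): deflection q of the arm in rad: 0 at rest, growing as the roller is pressed down, stop at 1.05. The roller's centre is at y = 0.16 cos(0.5 - q), z = 0.16 sin(0.5 - q) m from dial_hub. A spring (2.9 N m/rad) and the drum push it back up; the drum's weight is unknown: 20 N on the roller brings it to anything from about 0.15 to 0.95 rad. Let go suddenly it snaps back
- drum: steel drum on the arm's tail, 68 mm diameter, 70 mm long, origin at its centre, 100 mm from the hinge axis opposite the roller; its filling differs from unit to unit (0.44 to 2.75 kg)
- red_hand (a joint): reading of the red drag hand on the dial in rad, on the arm's own scale (the black pointer on the arm shows q): the arm pushes it along once q exceeds it, friction keeps it where it was left. It starts between 0 and 0.12
- red_tip (a point): tip of the red drag hand in front of the dial's face (stand x = +71 mm); it reaches 112 mm from the hinge axis, at an angle of (reading - 0.5) rad from straight up, positive to the stand's +y. Fragile: not to be touched by the robot
- board_zero (a point): the zero of the grading board's slot, on the board's top face 14 mm above the table (board 80 mm in x, 220 mm in y, fixed). Its x axis lies across the slot, its y axis along it, towards the coloured fields. The board's centre is at y = +65 mm
- grader (a joint): travel of the orange knob along the slot from board_zero in m, 0 to 0.15: below 0.02 in the white parking field; the middles of the coloured fields are at 0.045 (blue), 0.090 (green), 0.135 (yellow), each about 41 mm wide. Stiff: it takes about 2 N and stays where it is left
- grade_knob (a point): centre of the orange sliding knob, 34 mm above the table; knob 24 mm (board x) by 14 mm (board y) by 36 mm tall (its top 52 mm above the table). A white line on its foot marks its middle
- amber_bottle: amber glass bottle with a black cap, 50 mm diameter, 110 mm tall, origin under its centre (bystander)
- slide_box: green slide box, 90 x 140 x 35 mm, origin under its centre (bystander)
- petri_dish: shallow glass dish, 90 mm across, 16 mm high, origin under its centre (bystander)
- beaker: glass beaker, 68 mm across, 90 mm tall, origin under its centre (bystander)
- wrench: steel wrench about 150 mm long lying flat (bystander)
- spare_roller: white plastic spare roller (ring), 32 mm across, 30 mm high, standing on end, origin under its centre (bystander)
- brush: small cleaning brush about 170 mm long lying flat (bystander)

How it is judged (in metres and radians):
On the way, in this order (a step that is already met when the one before it is completed fails the run):
1. the roller is pressed with 20 N (18.7 to 21.3 N) for a second (contact force between roller and anything else between 18.7 and 21.3 N and value of joint tension_arm above 0.1 rad), for 1 s.
2. the arm is eased back up to rest, the knob still parked (value of joint tension_arm below 0.04 rad and contact force between roller and anything else below 0.5 N and value of joint grader below 0.022 m), for 0.2 s.
At the end, for the whole second after the job is handed in: the arm is back at rest (below 0.04 rad) and the orange knob stands still within 16 mm of the middle of the field whose colour the red hand was left on (within 0.03 rad of a border either neighbour counts) (value of joint tension_arm below 0.04 rad and velocity of joint grader between -0.005 and 0.005 m/s and ((value of joint red_hand between 0.1 and 0.43 rad and value of joint grader between 0.029 and 0.061 m) or (value of joint red_hand between 0.37 and 0.75 rad and value of joint grader between 0.074 and 0.106 m) or (value of joint red_hand between 0.69 and 1.09 rad and value of joint grader between 0.119 and 0.151 m))); the robot touches nothing.
It fails at once if the roller pushed with more than 24 N (contact force between roller and anything else above 24 N).
It fails at once if the arm let go so that it snaps back (over 2.5 rad/s) (velocity of joint tension_arm below -2.5 rad/s).
It fails at once if the red hand touched by the robot (contact force between red_hand_c0 and the fingers above 0.2 N or contact force between red_hand_c0 and the arm above 0.2 N).
It fails at once if a bystander moved by more than 20 mm (distance of any of amber_bottle, slide_box, petri_dish, beaker, wrench, spare_roller, brush from where it was at the start of the episode above 0.02 m).
It also fails if it takes over 70 s, if anything falls off the work surface, if the arm or the gripper's body presses on something with over 40 N, if the wrist force passes 120 N, or if a joint passes its speed limit or range.

### The arm

A 6-joint arm with a two-finger parallel gripper is mounted at the origin on the work surface. World frame = base frame: x ahead of the robot, y to its left, z up, the work surface at z = 0. Lengths are in mm, angles in degrees, forces in N, time in s.
With the tool pointing down it reaches from about 300 to 850 mm from the base axis. Payload 4.2 kg.
Tool frame: the origin (TCP) lies at the very end of the fingers, on their centre line; the grasp point (between the pads) lies 19 mm behind it; x points along the fingers, y is the direction in which the jaws open and shut, and the axes are right-handed (so a half turn about x gives the same grasp; the last joint's range is limited). The gripper opens to 91 mm and grips with 3 to 60 N. Pads are 32 mm wide; open, the fingers measure 118 mm over their backs; the gripper's body (76 mm by 178 mm) begins 60 mm behind the grasp point.
Start: joints at [-73.51, 18.312, 89.639, -0, 72.044, -1.146], TCP at [174.207, -547.992, 213.976] pointing down, gripper open.
Joint ranges: [-177.97, 177.97], [-48.28, 115.42], [12.27, 149.76], [-77.06, 257.06], [2.81, 150.46], [-146.56, 146.56]. Speed limits (degrees/s): [147.25, 147.25, 180, 180, 180, 180].

### API

Orientations are given as [roll, pitch, yaw] about the fixed x, y, z axes, in that order (R = Rz(yaw) Ry(pitch) Rx(roll)).
In Python, from workcell import sensors, grab_frame, job_done, finder gives the robot as it stands.
- The arm moves only by the tool play_rows, never from a script. Its argument "motion" is a list of rows, each a list of 5 numbers: the shift along the world's x, y, z in m, then the turn about the world's z in rad, then the opening, from 0 (shut) to 1 (fully open). In form: [[tx, ty, tz, roll, fingers], ...]. A call has exactly 8 rows; each row is the pose to reach, as a shift and turn from the pose commanded when the call began; what a row does not reach only later rows make up. A row lasts 1/12 s, in which the tool goes at most 41.7 mm and 7.16 degrees, less where a joint would pass 70% of its speed; a pose out of reach is approached as far as the arm can. A call with a gripper value outside its range is refused whole. The fingers move at their own pace and stop on an object; "squeeze" is the grip in N (left out, the last holds). Time passes only in rows, so rows that repeat a pose let the fingers close, or fill a call up. It gives the time, the measured TCP pose, the force and the opening at its end, in the units of the state.
- sensors.state(): the state, without advancing time (a new reading comes with each control period).
- grab_frame(name): name is "side" or "top" or "wrist"; returns a dict with "img" (384x512x3 uint8, blue, green, red), "fx", "fy", "cx", "cy" (pixels), "rvec" (rotation vector, rad) and "tvec" (3), from world to camera coordinates, as OpenCV has them; the wrist camera has in their place "tool_from_camera" (4x4, takes a point from camera to tool coordinates, whose origin is the TCP and whose axes are the tool frame's). Camera axes: x right, y down, z forward; pixel columns grow to the right and rows downward; lengths in mm; the calibration is good to about 2 mm. The wrist camera is an equidistant fisheye: a pixel r from the principal point sees the ray r / f radians off the axis. A picture is of the moment at which its call begins: read the wrist's pose just before it. There is no depth.
- job_done(): hands the job in, once; it reports no verdict.
Trained networks look in a picture, given as the dict that the camera call returned (one of the last four; its "shot" number tells which), for a name from the list of things; names that differ only in an ending like _2 or _b are one class to them, and where a whole thing is asked for, a point or a joint stands for the part that bears it (a point fixed in the world has none). Each returns a list of dicts, best first, with "conf" (0 to 1); they miss things now and then, are a little off and sometimes report something else, mostly with a low value. They report only what shows in the picture. A call takes as long as a camera call.
- finder.spot_in(picture, label): "point" ([column, row] in pixels, amid what is visible of it).
- finder.spot_point(picture, label): "point" ([column, row] in pixels: a listed point, or the origin of a listed thing).
The state is a dict: "time_s": time; "qpos": joint angles; "qvel": joint speeds; "effort": joint torques, N m; "ee_pos": TCP position; "ee_rot": TCP orientation; "force": force on the tool from outside, world axes, zero at the start; "torque": the same for the moment, N m; "gripper_width": finger opening in mm.
Only numpy, scipy, OpenCV 4.12 (cv2) and the standard library are available. Lean on these libraries where they do the work, as an engineer would, in place of code of your own. Each camera call takes 0.05 s, during which the arm holds its last target.

## Working session

There is one attempt and no reset: what is moved stays moved. The work goes in short steps, Python scripts to look and compute and a tool call to move; the robot and the scene stay as the last step left them, time stands still between calls to the robot, and variables do not carry over. Pictures are saved under pics/ and viewed, and the job is handed in when it is done.

Besides the shell and the picture viewer there is one more tool, called as a command line: name --pt "numbers of a row" for each row, then --argument value for the rest. play_rows: Moves the arm, as the interface text tells. Its arguments: {"type":"object","properties":{"motion":{"type":"array","items":{"type":"array","items":{"type":"number"}}},"squeeze":{"type":"number"}},"required":["motion"]}

```bash
mkdir -p pics; ls; python3 - <<'E'
from workcell import sensors, grab_frame, finder
import cv2,json
print(sensors.state())
for n in ["side","top","wrist"]:
    p=grab_frame(n); cv2.imwrite(f"pics/{n}0.png",p["img"])
    print({k:v for k,v in p.items() if k!="img"})
    for l in ["dial_hub","dial_plate","roller","red_tip","board_zero","grade_knob","drum","spare_roller","amber_bottle","beaker"]:
        r=finder.spot_point(p,l)[:2]; print(n,l,[(x["point"],x["conf"]) for x in r])
E
```

```text
pics
{'time_s': 0.0, 'qpos': array([-7.35083811e+01,  1.83518063e+01,  8.97078348e+01, -9.36323845e-04,
        7.20433883e+01, -1.14760941e+00]), 'qvel': array([ 0.04252282, -0.07280643,  0.02554327, -0.11519474,  0.03518917,
       -0.02706701]), 'effort': array([ 2.07886544e-03, -4.12458801e+01, -2.31972009e+01,  7.30533572e-02,
        4.55062289e-02, -1.32514192e-04]), 'ee_pos': array([ 174.07099529, -547.47725483,  213.1089472 ]), 'ee_rot': array([-90.65257403,  89.89696677, 106.98694375]), 'force': array([0.57755643, 0.10642853, 1.00008691]), 'torque': array([ 0.06250269, -0.00337039, -0.02194744]), 'gripper_width': 91.29873254444996}
{'fx': 365.9899760613062, 'fy': 365.9899760613062, 'cx': 256.2955219998268, 'cy': 190.96568396371032, 'rvec': array([ 0.92272803, -2.24041484,  1.32978279]), 'tvec': array([412.88609542, 330.9654916 , 692.29777006]), 'shot': 1}
side dial_hub [([295.6, 174.4], 0.89)]
side dial_plate [([288.9, 136.6], 0.95)]
side roller [([253.6, 161.1], 0.55)]
side red_tip [([338.3, 257.4], 0.71)]
side board_zero [([233.5, 286.8], 0.72)]
side grade_knob [([229.1, 
[... 822 characters left out ...]
.29)]
top beaker [([289.1, 113.3], 0.8)]
{'fx': 297.3186396354542, 'fy': 297.3186396354542, 'cx': 259.69664226945724, 'cy': 191.7111843736607, 'tool_from_camera': array([[ 2.15465007e-05, -2.62392982e-01,  9.64961099e-01,
        -1.70568133e+02],
       [ 9.99999986e-01, -1.52738655e-04, -6.38616950e-05,
        -6.05114644e-01],
       [ 1.64143720e-04,  9.64961087e-01,  2.62392975e-01,
        -7.45005287e+01],
       [ 0.00000000e+00,  0.00000000e+00,  0.00000000e+00,
         1.00000000e+00]]), 'shot': 3}
wrist dial_hub []
wrist dial_plate []
wrist roller []
wrist red_tip []
wrist board_zero []
wrist grade_knob []
wrist drum []
wrist spare_roller []
wrist amber_bottle []
wrist beaker []
```

```bash
python3 - <<'E'
import cv2
for n in ["side","top"]:
    i=cv2.imread(f"pics/{n}0.png"); i=i[60:330,140:410]
    cv2.imwrite(f"pics/{n}0z.png",cv2.resize(i,(600,600),interpolation=cv2.INTER_CUBIC))
E
```

```text
(no output)
```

View pics/side0.png

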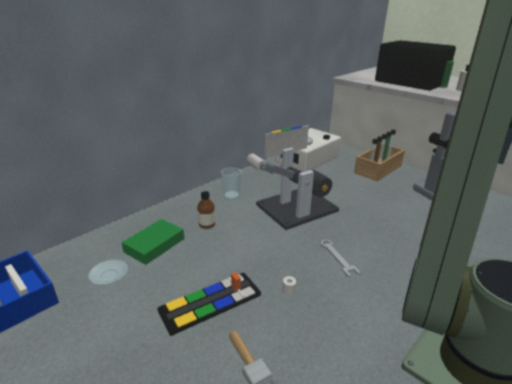

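View pics/top0.png

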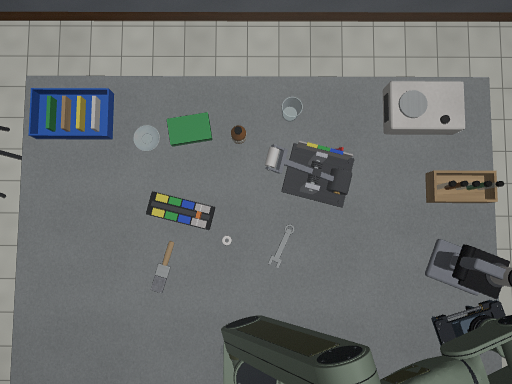

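```bash
ls pics
```

```text
side0.png
side0z.png
top0.png
top0z.png
wrist0.png
```

View pics/wrist0.png

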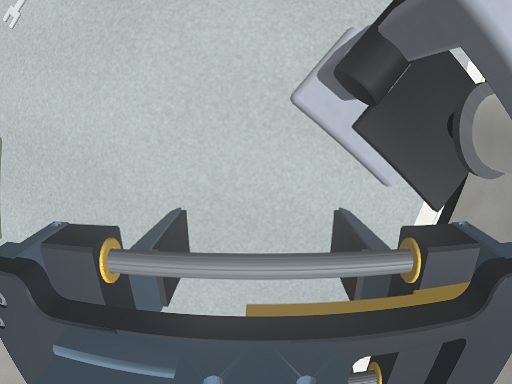

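```bash
cat > h.py <<'E'
import numpy as np, cv2
from scipy.spatial.transform import Rotation as Ro
def cam(p):
    R,_=cv2.Rodrigues(np.array(p["rvec"])); t=np.array(p["tvec"]).ravel()
    return R,t
def atz(p,px,z):
    R,t=cam(p); d=np.array([(px[0]-p["cx"])/p["fx"],(px[1]-p["cy"])/p["fy"],1.]); d=R.T@d; c=-R.T@t
    return c+d*(z-c[2])/d[2]
def proj(p,X):
    R,t=cam(p); q=R@np.array(X,float)+t
    return np.array([p["cx"]+p["fx"]*q[0]/q[2],p["cy"]+p["fy"]*q[1]/q[2]])
E
python3 - <<'E'
from h import *
from workcell import grab_frame
for n,b in [("side",(225,110,345,230)),("side",(150,260,310,340)),("top",(255,130,365,215)),("top",(140,180,240,250))]:
    p=grab_frame(n); x0,y0,x1,y1=b
    z=cv2.resize(p["img"][y0:y1,x0:x1],None,fx=6 if x1-x0<125 else 5,fy=6 if x1-x0<125 else 5,interpolation=cv2.INTER_CUBIC)[:600,:800]
    cv2.imwrite(f"pics/z_{n}_{x0}.png",z)
p=grab_frame("top")
print("roller",atz(p,(274,158),207)); print("bz",atz(p,(199.8,214.1),14)); print("knob top", atz(p,(196.7,211),34))
s=grab_frame("side")
print("side hub",atz(s,(295.6,174.4),130),"roller",atz(s,(253.6,161.1),207),"bz",atz(s,(233.5,286.8),14),"knob",atz(s,(236,281),34))
print(atz(p,(313.4,171.5),130))
E
```

```text
roller [623.46887952 -52.3737522  207.        ]
bz [465.29342983 182.53824618  14.        ]
knob top [474.62601772 190.81115706  34.        ]
side hub [ 594.14720815 -184.55463526  130.        ] roller [631.45813974 -40.89392888 207.        ] bz [465.91362312 190.21341646  14.        ] knob [459.83702517 187.51526104  34.        ]
[ 594.52375938 -178.52493762  130.        ]
```

View pics/z_side_225.png

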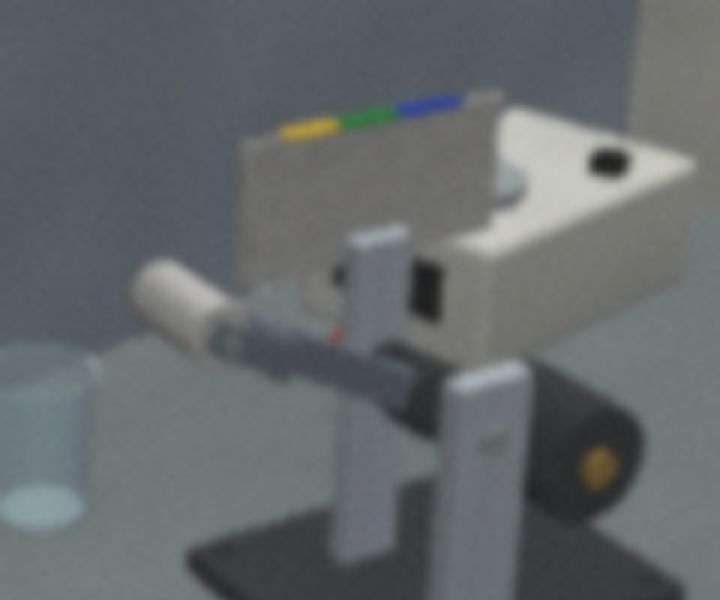

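View pics/z_side_150.png

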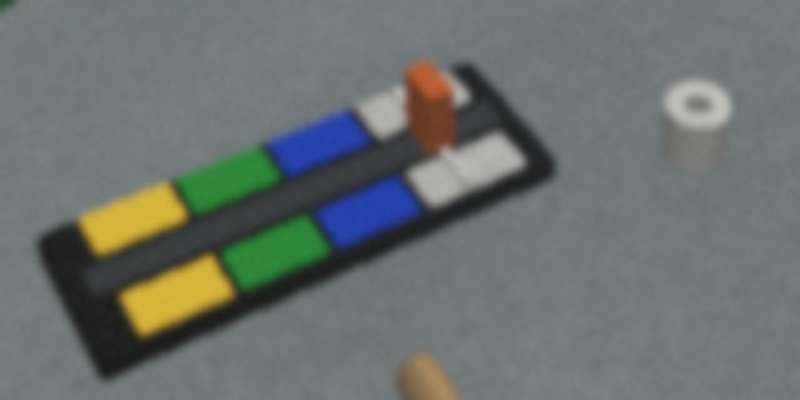

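View pics/z_top_255.png

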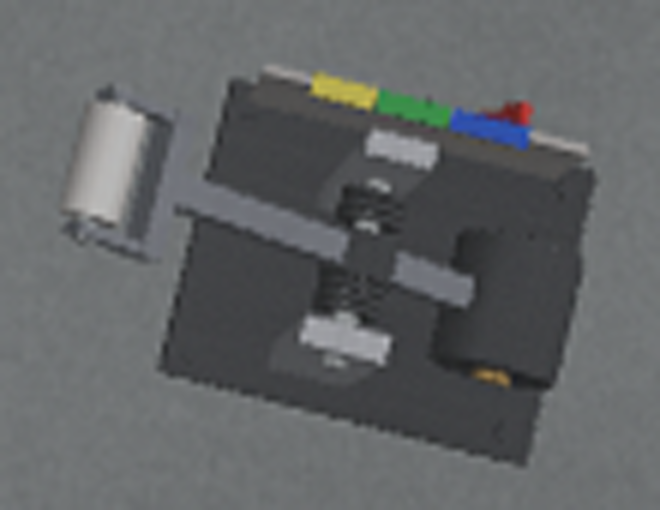

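View pics/z_top_140.png

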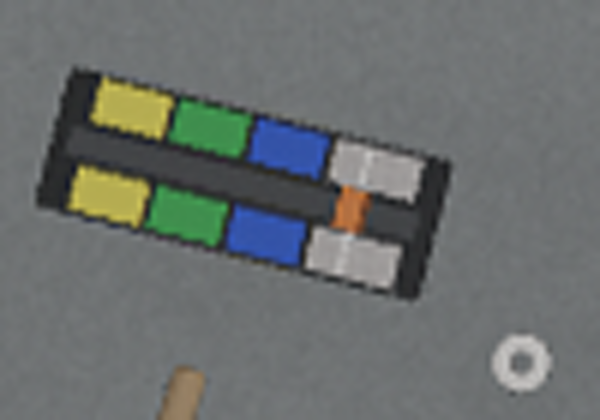

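```bash
cat > fit.py <<'E'
from h import *
from workcell import grab_frame
from scipy.optimize import least_squares
t=grab_frame("top"); s=grab_frame("side")
def P(X,Y,k,x0,y0): return ((X+.5)/k-.5+x0,(Y+.5)/k-.5+y0)
T=lambda X,Y:(t,P(X,Y,6,255,130)); S=lambda X,Y:(s,P(X,Y,6,225,110))
st=[(T(162,372),(-85,80,16)),(T(525,463),(-85,-130,16)),(T(262,72),(55,78,259)),(T(590,152),(55,-78,259)),(T(105,163),(0,140,207)),
 (S(187,560),(85,80,10)) ,(S(242,142),(53,78,259)),(S(503,93),(53,-78,259)),(S(185,305),(0,140,207))]
bt=lambda X,Y:(t,P(X,Y,6,140,180)); bs=lambda X,Y:(s,P(X,Y,5,150,260))
bd=[(bt(75,67),(40,175,14)),(bt(450,160),(40,-45,14)),(bt(417,300),(-40,-45,14)),(bt(38,207),(-40,175,14)),
 (bs(40,240),(40,175,12)),(bs(465,65),(40,-45,14)),(bs(553,165),(-40,-45,10)),(bs(105,378),(-40,175,10))]
def fit(L,z0,x0):
    def r(v):
        c,sn=np.cos(v[2]),np.sin(v[2]); o=[]
        for (p,px),q in L:
            X=(v[0]+c*q[0]-sn*q[1],v[1]+sn*q[0]+c*q[1],q[2]); o+=list(proj(p,X)-px)
        return np.array(o)
    f=least_squares(r,x0,loss="soft_l1"); print(f.x[:2],np.degrees(f.x[2])); print(np.round(r(f.x).reshape(-1,2),1).tolist()); return f.x
a=fit(st,0,(590,-180,-.2)); b=fit(bd,0,(465,187,-.2))
c,sn=np.cos(a[2]),np.sin(a[2]); print("roller",a[0]-sn*140,a[1]+c*140)
for (X,Y) in [(350,212)]: print("knob top",atz(t,P(X,Y,6,140,180),52))
for X,Y in [(366,168),(347,248)]: print("foot line",atz(t,P(X,Y,6,140,180),15))
np.save("ab.npy",[a,b])
E
python3 fit.py
```

```text
[ 594.75525124 -182.43389658] -13.722391585211046
[[-1.3, 3.2], [-0.1, 3.4], [0.7, -1.6], [0.1, -1.7], [-0.1, -0.3], [1.4, 0.3], [-0.2, -0.1], [-0.9, -0.7], [0.5, 0.5]]
[461.96743508 187.23446684] -12.702863913660119
[[-1.8, 0.8], [-0.2, 0.2], [-0.4, 0.4], [-1.5, 0.8], [-1.0, -0.4], [0.7, -2.4], [1.1, -1.2], [-0.3, -1.7]]
roller 627.9657454883496 -46.42998828689622
knob top [461.15695204 184.68238654  52.        ]
foot line [486.91953898 180.16158162  15.        ]
foot line [442.62033946 189.99728818  15.        ]
```

```bash
python3 - <<'E'
from h import *
from workcell import sensors, grab_frame, finder
F=[]
for i in range(4):
    t=grab_frame("top"); s=sensors.state(); F.append(s["force"])
print(np.round(F,2),s["time_s"])
R=Ro.from_euler("xyz",s["ee_rot"],degrees=True).as_matrix(); print(np.round(R,3)); print(s["ee_pos"])
for l,px,z in [("beaker",(291,107),45),("bottle",(238,133),55),("spare",(227,240),15),("wrenchhead",(290,229),2),("brushend",(171,243),8)]: print(l,atz(t,px,z))
E
```

```text
[[-0.9   0.51  0.38]
 [-0.22 -0.13 -0.12]
 [ 1.3  -0.59 -0.67]
 [ 0.2   0.39  0.51]] 2.25
[[ 0.     0.303 -0.953]
 [-0.    -0.953 -0.303]
 [-1.     0.    -0.   ]]
[ 174.21945566 -547.98001838  213.9645413 ]
beaker [ 821.37536274 -118.29770116   45.        ]
bottle [730.65660398  56.83430075  55.        ]
spare [380.39652251  91.25321594  15.        ]
wrenchhead [ 418.04595815 -117.83517598    2.        ]
brushend [369.10218672 277.32790092   8.        ]
```

play_rows --pt "0 0 0.04 0 0" --pt "0.01 0.012 0.08 0.1 0" --pt "0.03 0.035 0.1 0.22 0" --pt "0.057 0.062 0.1 0.34 0" --pt "0.084 0.092 0.1 0.46 0" --pt "0.11 0.122 0.1 0.58 0" --pt "0.137 0.152 0.1 0.7 0" --pt "0.164 0.182 0.1 0.82 0" --squeeze 10

```text
time_s: 2.92
ee_pos: [339.0, -364.4, 314.2]
ee_rot: [73.9, 90.0, -41.2]
force: [1.6, -0.1, 0.2]
gripper_width: 41.0
```

play_rows --pt "0.027 0.03 0 0.1 0" --pt "0.054 0.06 0 0.205 0" --pt "0.081 0.09 0 0.205 0" --pt "0.108 0.12 0 0.205 0" --pt "0.135 0.15 0 0.205 0" --pt "0.162 0.18 0 0.205 0" --pt "0.189 0.21 0 0.205 0" --pt "0.216 0.24 0 0.205 0"

```text
time_s: 3.58
ee_pos: [555.2, -124.2, 314.2]
ee_rot: [70.1, 90.0, -33.5]
force: [0.7, -0.4, 0.9]
gripper_width: 0.5
```

play_rows --pt "0.025 0.029 0 0 0" --pt "0.05 0.057 0 0 0" --pt "0.066 0.075 0 0 0" --pt "0.0752 0.0854 0 0 0" --pt "0.0752 0.0854 0 0 0" --pt "0.0752 0.0854 -0.01 0 0" --pt "0.0752 0.0854 -0.02 0 0" --pt "0.0752 0.0854 -0.03 0 0"

```text
time_s: 4.25
ee_pos: [628.2, -42.0, 283.0]
ee_rot: [-44.7, 89.9, -148.4]
force: [0.4, 0.6, -0.1]
gripper_width: 0.7
```

```bash
cat > look.py <<'E'
import sys
from h import *
from workcell import sensors, grab_frame
F=[];P=[]
names=sys.argv[2:] or ["side"]
for n in names:
    p=grab_frame(n); cv2.imwrite(f"pics/{sys.argv[1]}_{n}.png",p["img"])
for i in range(6):
    grab_frame("top"); s=sensors.state(); F.append(s["force"]); P.append(s["ee_pos"])
print(s["time_s"],"F",np.mean(F,0).round(2),"pos",np.mean(P,0).round(1),s["ee_rot"].round(1),s["gripper_width"], s["qpos"].round(1))
E
python3 look.py a wrist side top
```

```text
4.7 F [ 0.04 -0.07  0.46] pos [629.3 -41.1 284.4] [96.9 89.9 -6.7] 0.4154579852925592 [-4.7 21.7 74.5 -0.  83.7  8.9]
```

View pics/a_wrist.png

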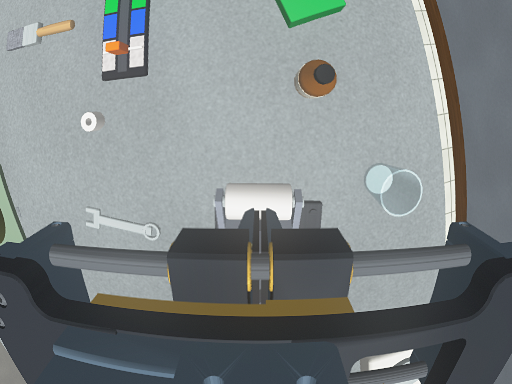

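View pics/a_side.png

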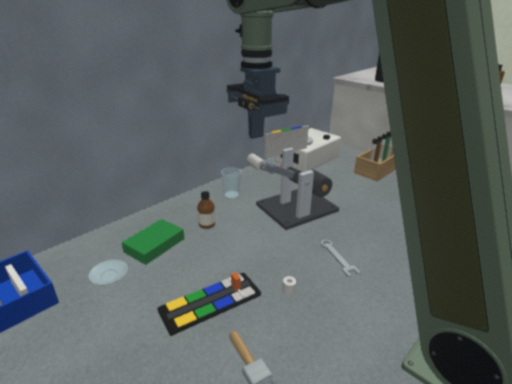

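```bash
cat >> h.py <<'E'
def wray(p,px,ee_pos,ee_rot):
    d=np.array([px[0]-p["cx"],px[1]-p["cy"]]); r=np.hypot(*d); th=r/p["fx"]
    v=np.array([*(d/max(r,1e-9)*np.sin(th)),np.cos(th)]); M=np.array(p["tool_from_camera"])
    R=Ro.from_euler("xyz",ee_rot,degrees=True).as_matrix()
    return R@M[:3,3]+ee_pos, R@M[:3,:3]@v
def watz(p,px,z,pos,rot):
    c,d=wray(p,px,pos,rot); return c+d*(z-c[2])/d[2]
E
python3 - <<'E'
from h import *
from workcell import sensors, grab_frame, finder
s=sensors.state(); p=grab_frame("wrist"); 
for px in [(259,202),(225,203),(294,203)]: print(watz(p,px,207,s["ee_pos"],s["ee_rot"]))
for l in ["roller","board_zero","grade_knob"]:
    r=finder.spot_point(p,l); print(l,r[:2], [watz(p,x["point"],{"roller":207,"board_zero":14,"grade_knob":34}[l],s["ee_pos"],s["ee_rot"]) for x in r[:2]])
print("yaw", np.load("ab.npy"))
E
```

```text
[628.74752239 -42.63990617 207.        ]
[599.50553419 -36.5109387  207.        ]
[658.38976455 -50.84675466 207.        ]
roller [{'point': [256.7, 203.9], 'conf': 0.72}, {'point': [42.7, 32.6], 'conf': 0.5}] [array([626.37952046, -43.85558508, 207.        ]), array([458.1391211 , 179.64549715, 207.        ])]
board_zero [{'point': [124.2, 52.8], 'conf': 0.58}] [array([466.44070058, 184.52772368,  14.        ])]
grade_knob [{'point': [120.3, 47.0], 'conf': 0.64}] [array([470.23411478, 189.24609716,  34.        ])]
yaw [[ 5.94755251e+02 -1.82433897e+02 -2.39500914e-01]
 [ 4.61967435e+02  1.87234467e+02 -2.21706800e-01]]
```

play_rows --pt "0 0 -0.012 0 0" --pt "0 0.001 -0.026 0 0" --pt "0 0.002 -0.038 0 0" --pt "0 0.002 -0.046 0 0" --pt "0 0.002 -0.051 0 0" --pt "0 0.002 -0.054 0 0" --pt "0 0.002 -0.055 0 0" --pt "0 0.002 -0.056 0 0"

```text
time_s: 5.57
ee_pos: [629.7, -38.7, 228.4]
ee_rot: [97.0, 89.9, -6.7]
force: [0.4, 0.4, 0.4]
gripper_width: 0.5
```

play_rows --pt "0 0 -0.001 0 0" --pt "0 0 -0.002 0 0" --pt "0 0 -0.003 0 0" --pt "0 0 -0.0035 0 0" --pt "0 0 -0.004 0 0" --pt "0 0 -0.0045 0 0" --pt "0 0 -0.005 0 0" --pt "0 0 -0.005 0 0"

```text
time_s: 6.23
ee_pos: [629.4, -38.6, 223.1]
ee_rot: [82.9, 90.0, -20.7]
force: [-0.0, -0.0, 0.3]
gripper_width: 0.5
```

```bash
python3 look.py b wrist
```

```text
6.5833 F [-0.16 -0.29  0.44] pos [629.4 -38.6 223.1] [ 93.1  90.  -10.5] 0.783415097666882 [-4.6 23.1 81.  -0.  75.9  9.1]
```

View pics/b_wrist.png

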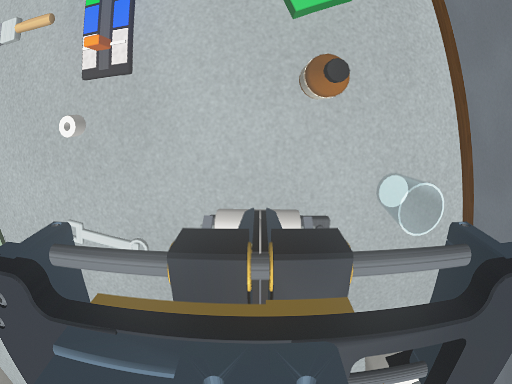

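play_rows --pt "0 0 -0.0003 0 0" --pt "0 0 -0.0006 0 0" --pt "0 0 -0.0009 0 0" --pt "0 0 -0.0012 0 0" --pt "0 0 -0.0015 0 0" --pt "0 0 -0.0018 0 0" --pt "0 0 -0.002 0 0" --pt "0 0 -0.002 0 0"

```text
time_s: 7.25
ee_pos: [629.6, -38.5, 221.7]
ee_rot: [107.5, 89.9, 3.9]
force: [-0.3, 1.1, 5.6]
gripper_width: 0.4
```

play_rows --pt "0 0 -0.0003 0 0" --pt "0 0 -0.0006 0 0" --pt "0 0 -0.0009 0 0" --pt "0 0 -0.0012 0 0" --pt "0 0 -0.0015 0 0" --pt "0 0 -0.0018 0 0" --pt "0 0 -0.002 0 0" --pt "0 0 -0.002 0 0"

```text
time_s: 7.92
ee_pos: [629.6, -38.5, 219.8]
ee_rot: [110.8, 89.9, 7.2]
force: [-1.8, 0.6, 5.6]
gripper_width: 0.3
```

play_rows --pt "0 0.001 -0.0015 0 0" --pt "0.0005 0.002 -0.004 0 0" --pt "0.001 0.0035 -0.007 0 0" --pt "0.001 0.005 -0.01 0 0" --pt "0.0015 0.0065 -0.013 0 0" --pt "0.002 0.008 -0.016 0 0" --pt "0.002 0.009 -0.0185 0 0" --pt "0.0025 0.01 -0.02 0 0"

```text
time_s: 8.58
ee_pos: [632.2, -28.6, 200.2]
ee_rot: [93.6, 89.9, -10.0]
force: [-2.6, -0.2, 8.0]
gripper_width: 0.2
```

play_rows --pt "0.0002 0.001 -0.0025 0 0" --pt "0.0005 0.002 -0.005 0 0" --pt "0.0008 0.003 -0.008 0 0" --pt "0.001 0.004 -0.011 0 0" --pt "0.001 0.005 -0.014 0 0" --pt "0.0012 0.0055 -0.017 0 0" --pt "0.0015 0.006 -0.019 0 0" --pt "0.0015 0.006 -0.02 0 0"

```text
time_s: 9.25
ee_pos: [633.8, -22.3, 180.7]
ee_rot: [108.8, 89.9, 5.1]
force: [-2.3, 1.0, 11.3]
gripper_width: 0.7
```

```bash
python3 look.py c wrist side
```

```text
9.65 F [-2.25  0.68  9.99] pos [633.8 -22.4 181. ] [105.8  89.9   2.2] 0.746684270751379 [-3.1 24.8 84.5  0.  70.6 10.6]
```

View pics/c_wrist.png

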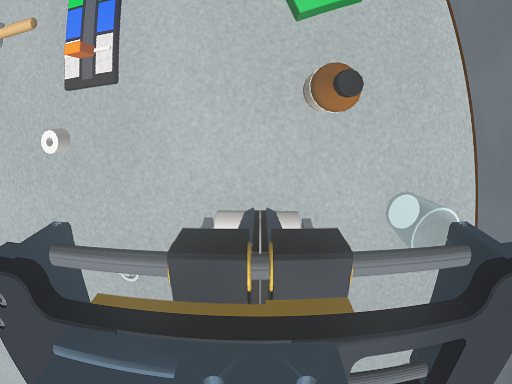

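View pics/c_side.png

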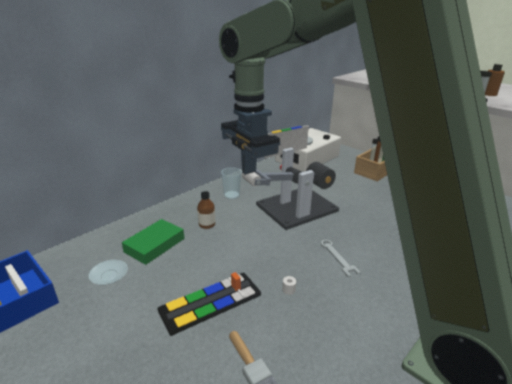

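play_rows --pt "0 0.0005 -0.002 0 0" --pt "0 0.001 -0.005 0 0" --pt "0 0.0015 -0.0085 0 0" --pt "0 0.002 -0.012 0 0" --pt "0 0.0025 -0.0155 0 0" --pt "0 0.003 -0.019 0 0" --pt "0 0.0035 -0.022 0 0" --pt "0 0.0035 -0.024 0 0"

```text
time_s: 10.32
ee_pos: [634.6, -19.0, 157.5]
ee_rot: [102.9, 89.7, -0.8]
force: [-1.8, 0.8, 14.8]
gripper_width: 0.3
```

play_rows --pt "0 0 -0.002 0 0" --pt "0 0 -0.005 0 0" --pt "0 0 -0.0085 0 0" --pt "0 0 -0.012 0 0" --pt "0 0 -0.0155 0 0" --pt "0 0 -0.019 0 0" --pt "0 -0.0003 -0.022 0 0" --pt "0 -0.0005 -0.024 0 0"

```text
time_s: 10.98
ee_pos: [634.6, -19.4, 134.0]
ee_rot: [105.9, 89.7, 2.2]
force: [-3.4, 1.0, 16.3]
gripper_width: 0.6
```

play_rows --pt "0 -0.0005 -0.002 0 0" --pt "0 -0.0005 -0.005 0 0" --pt "0 -0.001 -0.008 0 0" --pt "0 -0.0015 -0.011 0 0" --pt "0 -0.002 -0.014 0 0" --pt "0 -0.003 -0.017 0 0" --pt "0 -0.0035 -0.0185 0 0" --pt "0 -0.004 -0.02 0 0"

```text
time_s: 11.65
ee_pos: [633.8, -23.2, 114.3]
ee_rot: [117.1, 89.8, 13.4]
force: [-5.0, 2.2, 17.7]
gripper_width: 0.4
```

```bash
python3 look.py d wrist side
```

```text
12.05 F [-4.86  1.15 17.98] pos [633.8 -23.2 114.4] [113.4  89.8   9.8] 0.5080661221132435 [-3.2 27.6 89.8  0.  62.4 10.5]
```

View pics/d_wrist.png

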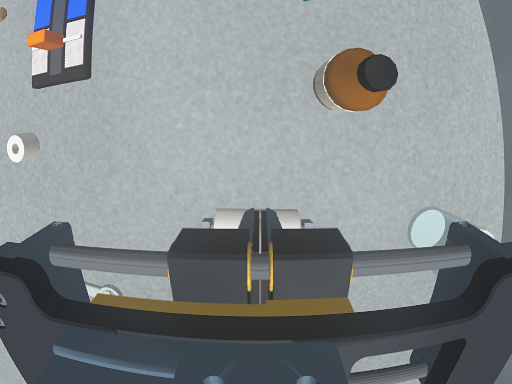

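View pics/d_side.png

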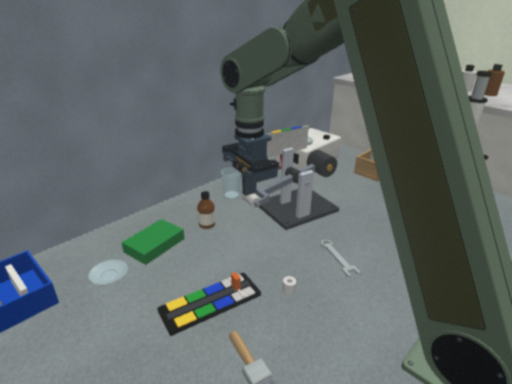

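play_rows --pt "-0.0002 0 -0.001 0 0" --pt "-0.0004 0 -0.002 0 0" --pt "-0.0006 -0.0003 -0.004 0 0" --pt "-0.0008 -0.0007 -0.006 0 0" --pt "-0.001 -0.001 -0.008 0 0" --pt "-0.001 -0.0015 -0.0095 0 0" --pt "-0.001 -0.002 -0.0105 0 0" --pt "-0.001 -0.002 -0.011 0 0"

```text
time_s: 12.72
ee_pos: [633.2, -25.4, 103.7]
ee_rot: [106.8, 89.8, 3.1]
force: [-4.2, 0.8, 18.7]
gripper_width: 0.6
```

```bash
python3 look.py e
```

```text
13.0667 F [-4.94  1.17 19.32] pos [633.2 -25.4 103.8] [106.3  89.8   2.7] 0.20832385082241778 [-3.3 28.1 90.6  0.  61.  10.3]
```

play_rows --pt "-0.0004 0 -0.0005 0 0" --pt "-0.0008 0.0002 -0.001 0 0" --pt "-0.0012 0.0002 -0.002 0 0" --pt "-0.0016 0.0002 -0.003 0 0" --pt "-0.002 0.0002 -0.004 0 0" --pt "-0.002 0 -0.0045 0 0" --pt "-0.002 0 -0.005 0 0" --pt "-0.002 0 -0.005 0 0"

```text
time_s: 13.73
ee_pos: [632.9, -25.8, 99.5]
ee_rot: [98.2, 89.5, -5.4]
force: [-2.1, -0.1, 20.4]
gripper_width: 0.4
```

```bash
python3 look.py f; python3 look.py f;  python3 look.py f
```

```text
14.0833 F [-2.62  0.47 20.23] pos [632.9 -25.8  99.6] [98.2 89.5 -5.4] 0.5407633944795188 [-3.4 28.2 91.2 -0.  60.2 10.3]
14.4333 F [-2.56  0.33 20.08] pos [632.9 -25.8  99.6] [98.2 89.5 -5.4] 0.6523238794255801 [-3.4 28.2 91.2 -0.  60.2 10.3]
14.7833 F [-2.36  0.33 20.28] pos [632.9 -25.8  99.6] [98.4 89.5 -5.2] 0.5683100022616587 [-3.4 28.2 91.2 -0.  60.2 10.3]
```

play_rows --pt "0 0 0 0 0" --pt "0 0 0 0 0" --pt "0 0 0 0 0" --pt "0 0 0 0 0" --pt "0 0 0 0 0" --pt "0 0 0 0 0" --pt "0 0 0 0 0" --pt "0 0 0 0 0"

```text
time_s: 15.45
ee_pos: [632.9, -25.8, 99.6]
ee_rot: [98.1, 89.5, -5.5]
force: [-1.3, 0.4, 19.6]
gripper_width: 0.6
```

```bash
python3 look.py g side top
```

```text
15.85 F [-2.95  0.47 19.46] pos [632.9 -25.8  99.6] [98.1 89.5 -5.5] 0.539617592911638 [-3.4 28.2 91.2 -0.  60.2 10.3]
```

play_rows --pt "0 0.0005 0.002 0 0" --pt "0 0.001 0.005 0 0" --pt "0 0.0015 0.009 0 0" --pt "0 0.0025 0.013 0 0" --pt "0 0.0035 0.017 0 0" --pt "0 0.0045 0.021 0 0" --pt "0 0.005 0.025 0 0" --pt "0 0.005 0.028 0 0"

```text
time_s: 16.52
ee_pos: [633.9, -20.7, 127.7]
ee_rot: [100.0, 89.4, -3.6]
force: [0.7, -0.3, 15.4]
gripper_width: 0.6
```

play_rows --pt "0 0 0.003 0 0" --pt "0 0 0.007 0 0" --pt "0 0 0.011 0 0" --pt "0 0 0.015 0 0" --pt "0 0 0.019 0 0" --pt "0 0 0.023 0 0" --pt "0 0 0.027 0 0" --pt "0 0 0.03 0 0"

```text
time_s: 17.18
ee_pos: [633.7, -21.1, 157.0]
ee_rot: [96.6, 89.4, -7.1]
force: [1.5, 0.1, 12.4]
gripper_width: 0.0
```

play_rows --pt "0 -0.0005 0.003 0 0" --pt "0 -0.001 0.007 0 0" --pt "0 -0.0015 0.011 0 0" --pt "0 -0.002 0.014 0 0" --pt "0 -0.003 0.018 0 0" --pt "0 -0.004 0.022 0 0" --pt "0 -0.005 0.026 0 0" --pt "0 -0.006 0.029 0 0"

```text
time_s: 17.85
ee_pos: [632.4, -26.8, 184.9]
ee_rot: [99.2, 89.6, -4.4]
force: [0.9, -0.3, 10.0]
gripper_width: 0.3
```

play_rows --pt "0 -0.001 0.003 0 0" --pt "-0.0005 -0.002 0.006 0 0" --pt "-0.001 -0.0035 0.01 0 0" --pt "-0.001 -0.005 0.014 0 0" --pt "-0.0015 -0.0065 0.017 0 0" --pt "-0.002 -0.008 0.02 0 0" --pt "-0.002 -0.009 0.022 0 0" --pt "-0.002 -0.01 0.024 0 0"

```text
time_s: 18.52
ee_pos: [629.9, -36.8, 208.0]
ee_rot: [99.2, 89.7, -4.4]
force: [0.1, -0.2, 6.7]
gripper_width: 0.7
```

play_rows --pt "0 -0.0005 0.002 0 0" --pt "0 -0.001 0.004 0 0" --pt "0 -0.0015 0.006 0 0" --pt "0 -0.002 0.008 0 0" --pt "0 -0.0025 0.01 0 0" --pt "0 -0.003 0.012 0 0" --pt "0 -0.0035 0.0135 0 0" --pt "0 -0.004 0.015 0 0"

```text
time_s: 19.18
ee_pos: [628.9, -40.8, 221.9]
ee_rot: [91.9, 89.9, -11.7]
force: [-0.1, -0.7, 4.1]
gripper_width: 0.5
```

play_rows --pt "0 0 0.001 0 0" --pt "0 0 0.002 0 0" --pt "0 0 0.004 0 0" --pt "0 0 0.007 0 0" --pt "0 0 0.012 0 0" --pt "0 0 0.02 0 0" --pt "0 0 0.03 0 0" --pt "0 0 0.04 0 0"

```text
time_s: 19.85
ee_pos: [628.5, -40.6, 262.1]
ee_rot: [101.0, 90.0, -2.7]
force: [-0.3, 0.7, -0.3]
gripper_width: 0.4
```

play_rows --pt "0 0.01 0.02 0 0" --pt "0 0.02 0.04 0 0" --pt "0 0.03 0.05 0 0" --pt "0 0.05 0.05 0 0" --pt "0 0.07 0.05 0 0" --pt "0 0.09 0.05 0 0" --pt "0 0.1 0.05 0 0" --pt "0 0.1 0.05 0 0"

```text
time_s: 20.52
ee_pos: [628.3, 61.5, 311.2]
ee_rot: [168.6, 90.0, 65.1]
force: [0.2, -0.0, 1.0]
gripper_width: 0.4
```

```bash
python3 look.py i side top wrist; python3 - <<'E'
import cv2
i=cv2.imread("pics/i_top.png")[130:215,255:365]; cv2.imwrite("pics/i_topz.png",cv2.resize(i,None,fx=6,fy=6,interpolation=cv2.INTER_CUBIC))
E
```

```text
20.9667 F [ 0.36 -0.02  0.11] pos [628.4  58.5 311. ] [ 29.4  90.  -74.3] 0.3993336327253919 [ 4.3 21.4 71.3 -0.  87.3 18. ]
```

View pics/i_top.png

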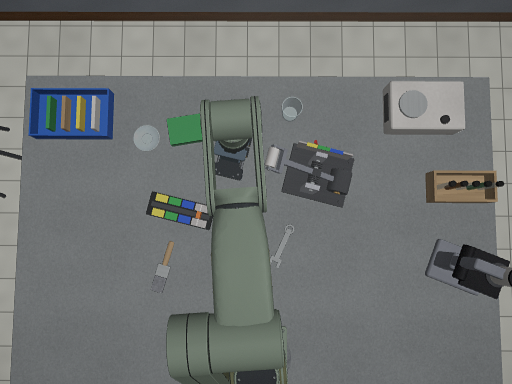

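View pics/i_topz.png

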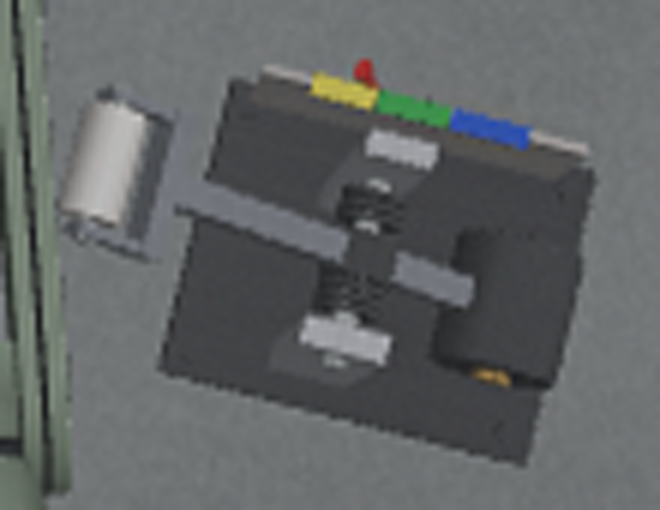

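View pics/i_side.png

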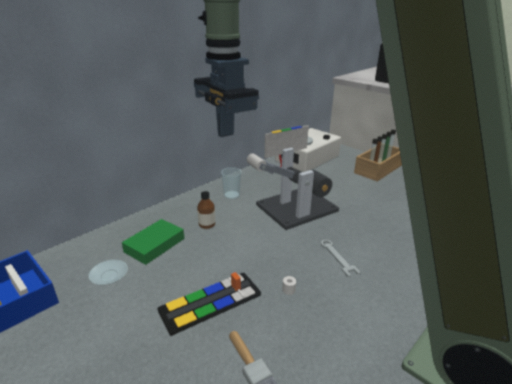

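View pics/i_wrist.png

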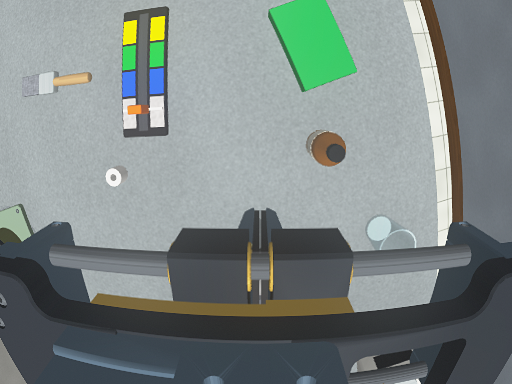

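```bash
python3 - <<'E'
from h import *
from workcell import grab_frame, finder
a,b=np.load("ab.npy"); t=grab_frame("top"); s=grab_frame("side")
c,sn=np.cos(a[2]),np.sin(a[2])
W=lambda q:(a[0]+c*q[0]-sn*q[1],a[1]+sn*q[0]+c*q[1],q[2]+130)
cr=lambda p:((p-[255,130]+.5)*6-.5).round(0)
for bo in (1.02,.72,.4,.04): print("border",bo,cr(proj(t,W((55,129*np.tan(bo-.5),129)))))
for q in (.05,.5,.6,.65,.7,.75,.8,.85,.9): print(q,cr(proj(t,W((71,112*np.sin(q-.5),112*np.cos(q-.5))))))
r=finder.spot_point(t,"red_tip")[:2]; print([(cr(np.array(x["point"])),x["conf"]) for x in r])
m=t["img"].astype(int); k=(m[...,2]>120)&(m[...,1]<80)&(m[...,0]<80); ys,xs=np.nonzero(k[130:175,280:350]); print([tuple(cr(np.array([x+280,y+130]))) for x,y in zip(xs,ys)])
E
```

```text
border 1.02 [275.  65.]
border 0.72 [368.  87.]
border 0.4 [455. 109.]
border 0.04 [561. 135.]
0.05 [525. 105.]
0.5 [430.  77.]
0.6 [406.  71.]
0.65 [395.  69.]
0.7 [383.  66.]
0.75 [372.  64.]
0.8 [360.  62.]
0.85 [349.  60.]
0.9 [338.  59.]
[]
[(np.float64(362.0), np.float64(62.0)), (np.float64(368.0), np.float64(62.0)), (np.float64(356.0), np.float64(68.0)), (np.float64(362.0), np.float64(68.0)), (np.float64(368.0), np.float64(68.0)), (np.float64(356.0), np.float64(74.0)), (np.float64(362.0), np.float64(74.0)), (np.float64(368.0), np.float64(74.0)), (np.float64(368.0), np.float64(80.0)), (np.float64(374.0), np.float64(80.0))]
```

play_rows --pt "-0.02 0.015 0 0.12 0" --pt "-0.04 0.03 -0.01 0.24 0" --pt "-0.06 0.045 -0.03 0.36 0.3" --pt "-0.08 0.06 -0.05 0.48 0.6" --pt "-0.1 0.075 -0.07 0.6 0.6" --pt "-0.12 0.09 -0.09 0.72 0.6" --pt "-0.14 0.105 -0.11 0.84 0.6" --pt "-0.164 0.12 -0.13 0.96 0.6"

```text
time_s: 21.78
ee_pos: [463.9, 180.0, 180.3]
ee_rot: [68.7, 89.9, 20.4]
force: [0.4, 1.0, -0.6]
gripper_width: 38.2
```

play_rows --pt "0 0.0075 -0.01 0.12 0.6" --pt "0 0.0075 -0.02 0.24 0.6" --pt "0 0.0075 -0.03 0.36 0.6" --pt "0 0.0075 -0.031 0.48 0.6" --pt "0 0.0075 -0.031 0.6 0.6" --pt "0 0.0075 -0.031 0.628 0.6" --pt "0 0.0075 -0.031 0.628 0.6" --pt "0 0.0075 -0.031 0.628 0.6"

```text
time_s: 22.45
ee_pos: [464.5, 186.9, 150.1]
ee_rot: [53.9, 90.0, 41.2]
force: [0.1, -0.2, -0.5]
gripper_width: 54.6
```

```bash
python3 look.py j wrist top; python3 - <<'E'
from h import *
from workcell import sensors, grab_frame, finder
s=sensors.state(); p=grab_frame("wrist"); R=Ro.from_euler("xyz",s["ee_rot"],degrees=True).as_matrix(); print("toolY ang",np.degrees(np.arctan2(R[1,1],R[0,1])))
for l,z in [("board_zero",14),("grade_knob",34)]:
    r=finder.spot_point(p,l)[:2]; print(l,[(x["point"],x["conf"],watz(p,x["point"],z,s["ee_pos"],s["ee_rot"])) for x in r])
E
```

```text
22.85 F [ 0.07 -0.2   0.1 ] pos [464.4 186.9 150. ] [84.3 90.  71.7] 54.69774391519602 [ 20.6  14.7 104.8   0.   60.5 -56.7]
toolY ang 77.33598125552444
board_zero [([260.2, 184.3], 0.86, array([466.11208591, 187.89626053,  14.        ]))]
grade_knob [([263.0, 183.9], 0.58, array([461.5137404 , 191.73529731,  34.        ]))]
```

View pics/j_wrist.png

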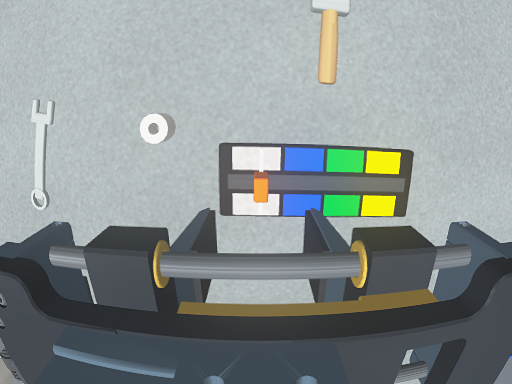

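```bash
python3 - <<'E'
from h import *
from workcell import sensors, grab_frame
s=sensors.state(); p=grab_frame("wrist"); e=(s["ee_pos"],s["ee_rot"])
cv2.imwrite("pics/jz.png",cv2.resize(p["img"][135:225,210:310],None,fx=6,fy=6,interpolation=cv2.INTER_CUBIC))
for n,px in [("RL",(220,143)),("",(413,151)),("",(409,216)),("",(221,215))]: print(watz(p,px,14,*e).round(1))
E
```

```text
[413.8 156.9  14. ]
[465.3 366.   14. ]
[542.7 353.9  14. ]
[490.5 138.2  14. ]
```

View pics/jz.png

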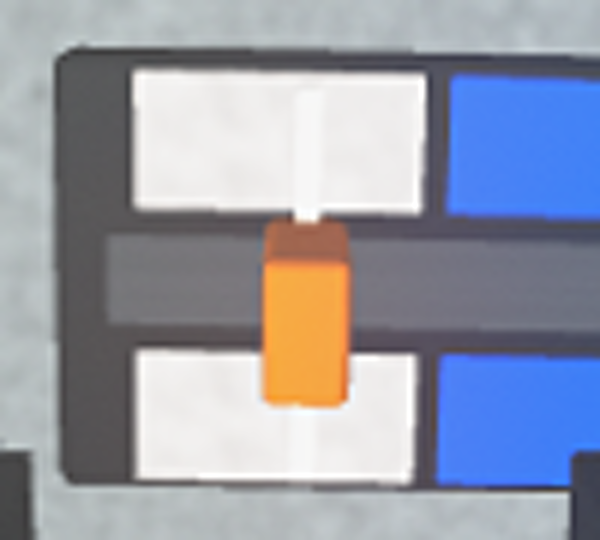

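```bash
python3 - <<'E'
from h import *
from workcell import sensors, grab_frame
s=sensors.state(); p=grab_frame("wrist"); e=(s["ee_pos"],s["ee_rot"])
k=watz(p,(260.9,190.5),52,*e); print(k)
l1=watz(p,(261.2,153),14.5,*e); l2=watz(p,(259.6,212),14.5,*e); print(l1,l2,(l1+l2)/2)
E
```

```text
[462.94403924 189.20505104  52.        ]
[433.60300429 196.25055554  14.5       ] [496.13615779 180.49627068  14.5       ] [464.86958104 188.37341311  14.5       ]
```

play_rows --pt "-0.001 0.002 -0.02 0 0.6" --pt "-0.001 0.002 -0.045 0 0.6" --pt "-0.001 0.002 -0.07 0 0.6" --pt "-0.001 0.002 -0.09 0 0.6" --pt "-0.001 0.002 -0.105 0 0.6" --pt "-0.001 0.002 -0.115 0 0.6" --pt "-0.001 0.002 -0.122 0 0.6" --pt "-0.001 0.002 -0.126 0 0.6"

```text
time_s: 23.77
ee_pos: [463.4, 188.9, 23.4]
ee_rot: [-153.4, 90.0, -166.1]
force: [0.4, -0.4, -1.0]
gripper_width: 54.7
```

```bash
python3 look.py k wrist side
```

```text
24.1667 F [-0.13  0.2  -0.16] pos [464.  189.1  24.6] [35.6 89.9 22.9] 54.707397991365035 [ 20.9  23.4 113.7   0.   42.7 -56.5]
```

View pics/k_wrist.png

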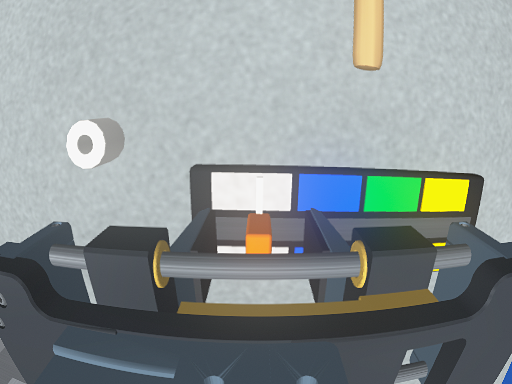

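Knob sits centred between the open fingers (image ~(258,235)). Close and slide.

play_rows --pt "0 0 0 0 0.3" --pt "0 0 0 0 0.05" --pt "0 0 0 0 0.05" --pt "0 0 0 0 0.05" --pt "0 0 0 0 0.05" --pt "0 0 0 0 0.05" --pt "0 0 0 0 0.05" --pt "0 0 0 0 0.05" --squeeze 10

```text
time_s: 24.83
ee_pos: [463.4, 188.8, 23.9]
ee_rot: [-144.1, 90.0, -156.8]
force: [0.0, -0.8, 1.3]
gripper_width: 13.8
```

play_rows --pt "0.001 0.004 0 0 0.05" --pt "0.0025 0.011 0 0 0.05" --pt "0.0045 0.019 0 0 0.05" --pt "0.0065 0.027 0 0 0.05" --pt "0.0085 0.036 0 0 0.05" --pt "0.0105 0.045 0 0 0.05" --pt "0.0125 0.053 0 0 0.05" --pt "0.014 0.06 0 0 0.05"

```text
time_s: 25.5
ee_pos: [478.3, 250.1, 24.0]
ee_rot: [26.9, 89.9, 14.3]
force: [3.6, -2.9, -1.1]
gripper_width: 14.6
```

```bash
python3 look.py l wrist side
```

```text
25.9 F [ 4.06  1.2  -3.8 ] pos [478.1 249.6  24. ] [43.  89.9 30.4] 14.185310421640972 [ 26.3  26.1 108.7   0.   45.1 -51. ]
```

View pics/l_wrist.png

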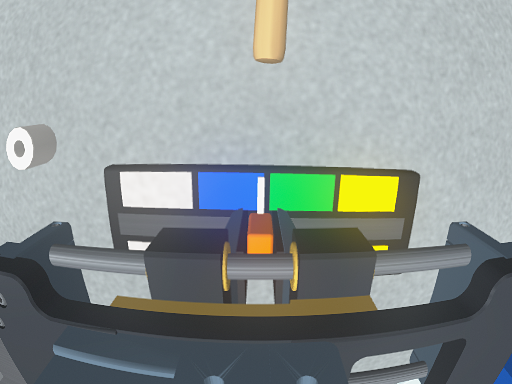

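play_rows --pt "0.002 0.004 0 0 0.05" --pt "0.004 0.012 0 0 0.05" --pt "0.0065 0.022 0 0 0.05" --pt "0.009 0.032 0 0 0.05" --pt "0.0115 0.042 0 0 0.05" --pt "0.014 0.052 0 0 0.05" --pt "0.0165 0.062 0 0 0.05" --pt "0.0185 0.07 0 0 0.05"

```text
time_s: 26.57
ee_pos: [495.5, 320.3, 24.0]
ee_rot: [-170.7, 89.9, 176.7]
force: [-0.8, -2.6, 3.0]
gripper_width: 14.2
```

```bash
python3 look.py m wrist side
```

```text
26.9667 F [-2.75  2.86  1.4 ] pos [495.3 319.7  24. ] [172.4  89.9 159.7] 14.180906162434434 [ 3.160e+01  2.970e+01  1.017e+02  1.000e-01  4.860e+01 -4.570e+01]
```

View pics/m_wrist.png

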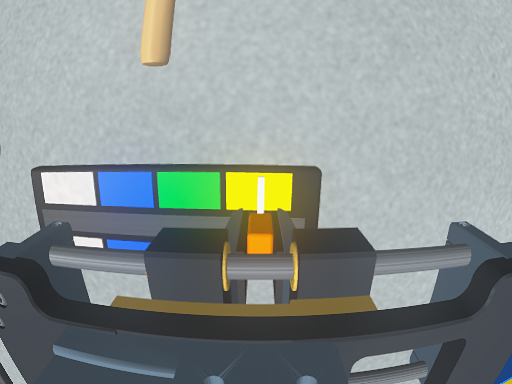

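The white line stands at column 261, the yellow field spans 226–293, so it is centred. Release, then lift.

play_rows --pt "0 0 0 0 0.3" --pt "0 0 0 0 0.5" --pt "0 0 0 0 0.5" --pt "0 0 0 0 0.5" --pt "0 0 0 0 0.5" --pt "0 0 0 0 0.5" --pt "0 0 0 0 0.5" --pt "0 0 0.005 0 0.5"

```text
time_s: 27.63
ee_pos: [495.3, 318.4, 28.3]
ee_rot: [-134.7, 89.9, -147.3]
force: [-0.7, -0.1, -0.3]
gripper_width: 45.7
```

play_rows --pt "0 0 0.02 0 0.5" --pt "0 0 0.05 0 0.5" --pt "0 0 0.08 0 0.5" --pt "0 0 0.11 0 0.5" --pt "-0.01 0 0.14 0 0.5" --pt "-0.02 0 0.17 0 0.5" --pt "-0.03 0 0.2 0 0.5" --pt "-0.03 0 0.2 0 0.5"

```text
time_s: 28.3
ee_pos: [467.0, 320.6, 236.2]
ee_rot: [48.4, 89.3, 35.8]
force: [1.4, 1.0, 1.3]
gripper_width: 45.4
```

```bash
python3 look.py n wrist side top; python3 - <<'E'
import cv2
i=cv2.imread("pics/n_top.png")[130:215,255:365]; cv2.imwrite("pics/n_topz.png",cv2.resize(i,None,fx=6,fy=6,interpolation=cv2.INTER_CUBIC))
E
```

```text
28.75 F [-0.09 -0.17 -0.3 ] pos [465.6 318.5 227.7] [-135.4   89.9 -148.1] 46.04827487757938 [ 33.2  16.9  89.6   0.   73.6 -44.1]
```

View pics/n_wrist.png

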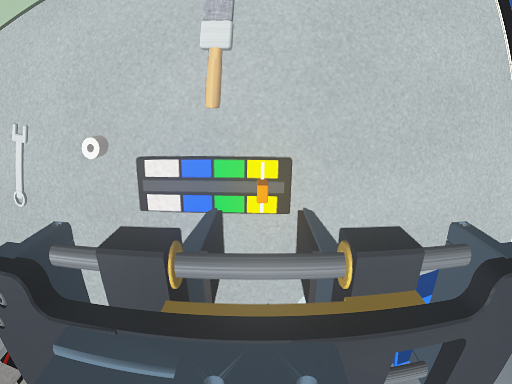

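View pics/n_side.png

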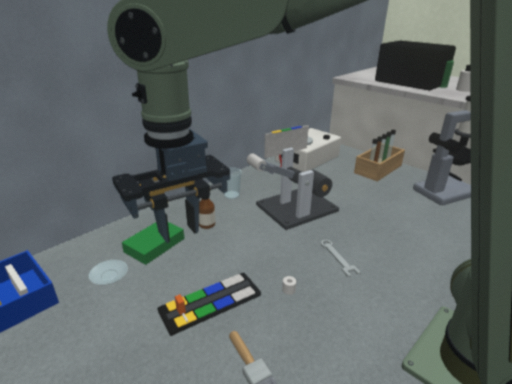

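View pics/n_topz.png

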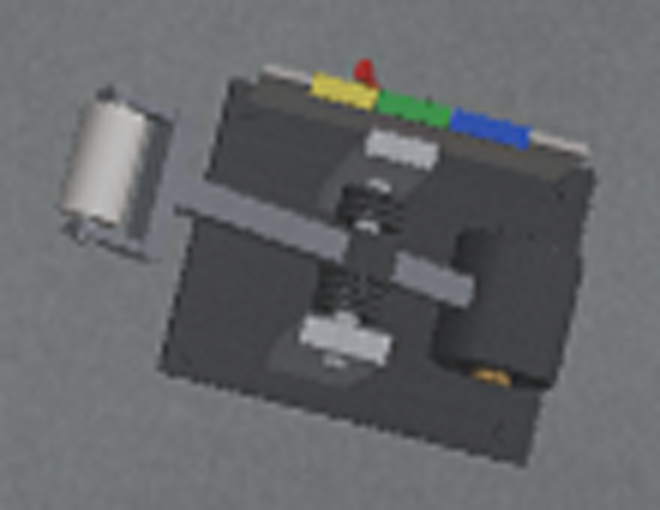

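```bash
python3 -c "
from workcell import job_done; print(job_done())"
```

```text
the job is handed in; nothing more can be done
None
```

The tensioner test and the grading are both done, and I handed the job in after about 29 s of the allowed 70 s. No verdict was reported.

- **Press:** I pressed the roller down slowly. It pushed back with about 5 N before it started to move. I held it for over two seconds, during which the wrist force averaged 19.5 to 20.3 N vertically. That gives roughly 20 N in total, with 2–3 N of friction along the roller's axis. The force sensor is noisy, at about 0.7 N per reading. Its zero drifted by up to 0.45 N.
- **Return:** I eased the arm up at about 45 mm/s or slower. The top picture shows the arm back at its rest position. I steered clear of the red hand.
- **Reading:** The red hand stands at about 0.78 rad, which is yellow. The roller's travel gave 0.79 and the top picture gave 0.78. I did not take a frontal view of the dial face.
- **Knob:** I gripped the knob, slid it to yellow and released it. In the last picture its white line is in the middle of the yellow field, and the gripper is clear above it. No bystander appeared to have moved in the pictures I viewed.

The one disagreement was in my first fit of the stand's pose. The front corners of its base were about 3 pixels (roughly 10 mm) off in the top view. The roller and dial positions I relied on were consistent with the wrist camera and the contact point.

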